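Close a slide scanner and start it

TASK

Start a scan on the small slide scanner: with the fingertips, first push its loading tray fully home, then fold its dust cover all the way down, and last press the round start key right down and let go. Do not press the key while the tray or the cover is still open, and leave the bottles, cup, dish and packet around it where they stand.

Things in the scene. Friction and masses are not known exactly. Their poses are not given: they have to be found in the camera images.
- scanner: bench slide scanner, white box 150 mm deep (x) x 230 mm wide (y) x 62 mm tall, fixed to the worktop. Origin: centre of its underside on the worktop; its own x axis points to its back, y to its left (seen from the robot), z up. Loose things stand at least 20 mm from its sides; the way in front of the tray is free.
- tray (a joint): how far the loading tray stands out of the scanner's front, m: 0 fully home, at most 0.09; it slides along the scanner's x with about 2 N of friction and stays where it is left
- tray_face (a point): centre of the outside of the tray's grey upright front plate: 150 mm wide (scanner's y) x 30 mm tall, its lower edge 14 mm and its upper edge 44 mm above the worktop. It moves with the tray and faces the scanner's -x; when home this plate still stands 8 mm proud of the scanner's front
- cover (a joint): opening of the dust cover, rad: 0 lying shut on the deck, grows as its front edge rises, at most 1.5. A stiff hinge (0.15 N m) holds it where it is left; about 2 to 4 N on its outside near the edge folds it down
- cover_hinge (a point): middle of the cover's hinge line, along the scanner's y, at the back of the deck, 63 mm above the worktop. The grey cover is a plate 100 mm long from here to its free edge, 150 mm wide, 9 mm thick; its underside is 1 mm and its outside 10 mm from the hinge line's plane, which the cover's body turns about
- cover_edge (a point): middle of the cover's free edge, on its outer (upper) face; moves with the cover; shut, it lies toward the scanner's front, 73 mm above the worktop
- key (a joint): how far the start key is pressed, m: 0 up, 0.006 fully down; a spring takes about 1 N to start it and 4.5 N to hold it fully down; it comes back up by itself
- key_top (a point): centre of the top of the round steel start key, 26 mm diameter, on the right front part of the deck beside the cover; its top stands 11 mm above the 62 mm high deck when up, 5 mm when fully down
- oil: small amber dropper bottle with black cap, 28 mm diameter, 67 mm tall, right of the scanner; loose. Origin: centre of its underside. To be left alone
- dish: closed petri dish, 60 mm diameter, 15 mm tall, in front and to the right of the scanner; loose. Origin: centre of its underside. To be left alone
- cup: specimen cup with screw lid, 67 mm diameter, 68 mm tall, left of the scanner; loose. Origin: centre of its underside. To be left alone
- packet: small packet of slides, 26x40x9 mm, in front and to the left of the scanner; loose. Origin: centre of its underside. To be left alone
- stain: white bottle with ribbed cap, 35 mm diameter, 89 mm tall, left of the scanner's back; loose. Origin: centre of its underside. To be left alone

How it is judged:
By the outcome, as a careful person would: the job done as asked, in the order asked, and still so for the second after the job is handed in, with the robot touching nothing.
It also fails if it takes over 53 s, if anything falls off the work surface, if the arm or the gripper's body presses on something with over 40 N, if the wrist force passes 120 N, or if a joint passes its speed limit or range.

ROBOT

A 6-joint arm with a two-finger parallel gripper is mounted at the origin on a cart in front of the work surface, level with it; the furniture and walls round the work are solid. World frame = base frame: x ahead of the robot, y to its left, z up, the work surface at z = 0. Lengths are in m, angles in rad, forces in N, time in s.
With the tool pointing down it reaches from about 0.325 to 1 m from the base axis. Payload 5.1 kg.
Tool frame: the origin (TCP) lies midway between the tips of the shut fingers; the grasp point (between the pads) lies 19 mm behind it; z points along the fingers, y is the line along which they close (so a half turn about z gives the same grasp; the last joint's range is limited). The gripper opens to 85 mm and grips with 20 to 120 N. Pads are 22 mm wide; open, the fingers measure 114 mm over their backs; the gripper's body (76 mm by 85 mm) begins 54 mm behind the grasp point. The pads swing forward as they close: fully open they stand 13 mm farther back than shut.
Start: joints at [1.123, 0.124, 1.65, -0, 1.367, -0.083], TCP at [0.232, 0.607, 0.231] pointing down, gripper open.
Joint ranges: [-2.61, 2.61], [-1.02, 2.33], [0.03, 2.71], [-1.35, 4.49], [0.32, 2.68], [-2.91, 2.91]. Speed limits (rad/s): [2.57, 2.57, 3.14, 3.14, 3.14, 3.14].

INTERFACE

Orientations are given as a unit quaternion [x, y, z, w].
In Python, from bench import ctrl, get_image, camera_info, order gives the robot as it stands. The module is installed in compiled form; this text tells all that it offers.
- The arm moves only by the tool play_rows, never from a script. Its arguments are lists of equal length, an entry for each row: "dp": the shift along the tool's x, y, z in cm, a list of three; "turn": the turn about the tool's z in degrees. A call has 1 to 20 rows; each row is the pose to reach, as a shift and turn from the pose commanded when the call began, along the tool's axes at that moment; what a row does not reach only later rows make up. A row lasts 1/8 s, in which the tool goes at most 62.5 mm and 10.7 degrees, less where a joint would pass 70% of its speed; a pose out of reach is approached as far as the arm can. A call with a gripper value outside its range is refused whole. "fingers" is the finger opening in cm, from 0 to 8.54, set as the call begins (left out, the last holds). The fingers move at their own pace and stop on an object; "newtons" is the grip in N (left out, the last holds). Time passes only in rows, so rows that repeat a pose let the fingers close. It gives the time, the measured TCP pose, the force, the opening and the grip force at its end, in the units of the state.
- ctrl.sense(): the state, without advancing time (a new reading comes with each control period).
- get_image(name): name is "side" or "top" or "wrist"; returns the picture (384x512x3 uint8, blue, green, red); there is no depth.
- camera_info(name): a dict with "K" (3x3 intrinsics, pixels), "cam_to_world" (4x4, takes a point from camera to world coordinates). Camera axes: x right, y down, z forward; pixel columns grow to the right and rows downward; lengths in m; the calibration is good to about 2 mm. The wrist camera is an equidistant fisheye: a pixel r from the principal point sees the ray r / f radians off the axis. A picture is of the moment at which its call begins: read the wrist's pose just before it. camera_info takes no time and is no camera call; for the wrist camera it gives the pose at the moment of the call.
- order.job_done(): hands the job in; it is judged then, once.
The state is a dict: "clock": time; "q": joint angles; "qvel": joint speeds; "joint_torque": joint torques, N m; "eef_pos": TCP position; "ee_rot": TCP orientation; "force": force on the tool from outside, world axes, zero at the start; "ft_torque": the same for the moment, N m; "opening": finger opening in m; "grip_force": force on a finger pad.
Only numpy, scipy, OpenCV 4.12 (cv2) and the standard library are available. Lean on these libraries where they do the work, as an engineer would, in place of code of your own. Each camera call takes 0.05 s, during which the arm holds its last target. There are 200 camera calls.

## Working session

There is one attempt and no reset: what is moved stays moved. The work goes in short steps, Python scripts to look and compute and a tool call to move; the robot and the scene stay as the last step left them, time stands still between calls to the robot, and variables do not carry over. Pictures are saved under pics/ and viewed, at most 10 in all, crops included, and the job is handed in when it is done.

Besides the shell and the picture viewer there is one more tool, called after "Request:" by a JSON object that holds its "op" and its "data", one argument or row to a line. play_rows: Moves the arm, as the interface text tells. Its arguments: {"type":"object","properties":{"dp":{"type":"array","items":{"type":"array","items":{"type":"number"}}},"turn":{"type":"array","items":{"type":"number"}},"fingers":{"type":"number"},"newtons":{"type":"number"}},"required":["dp","turn"]}

```bash
mkdir -p pics
python3 - <<'E'
from bench import ctrl,get_image,camera_info
import cv2,numpy as np
s=ctrl.sense();print(s['clock'],s['eef_pos'],s['ee_rot'])
for n in("top","side"):
    cv2.imwrite(f"pics/{n}0.png",get_image(n));i=camera_info(n);print(n,np.round(i['K'],1).tolist(),np.round(i['cam_to_world'],4).tolist())
E
```

```text
0.0 [0.2316662  0.60666292 0.23006666] [ 1.81400741e-01  9.83408697e-01 -1.01464759e-03 -2.75248625e-04]
top [[350.3, 0.0, 254.2], [0.0, 350.3, 191.9], [0.0, 0.0, 1.0]] [[0.0114, -0.9917, 0.1281, 0.4686], [-0.9999, -0.0103, 0.0089, -0.0761], [-0.0075, -0.1282, -0.9917, 0.9607], [0.0, 0.0, 0.0, 1.0]]
side [[391.5, 0.0, 248.3], [0.0, 391.5, 190.8], [0.0, 0.0, 1.0]] [[-0.7784, -0.5312, 0.3345, 0.2906], [-0.6277, 0.6576, -0.4166, 0.2759], [0.0014, -0.5343, -0.8453, 0.8336], [0.0, 0.0, 0.0, 1.0]]
```

View pics/top0.png

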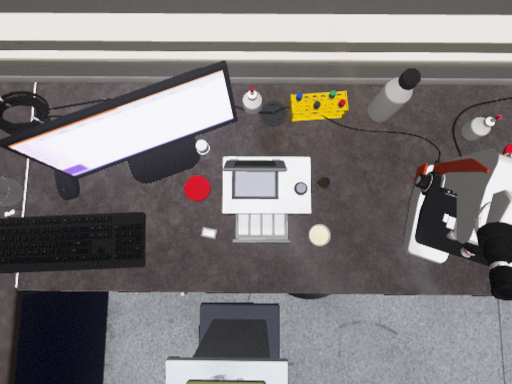

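View pics/side0.png

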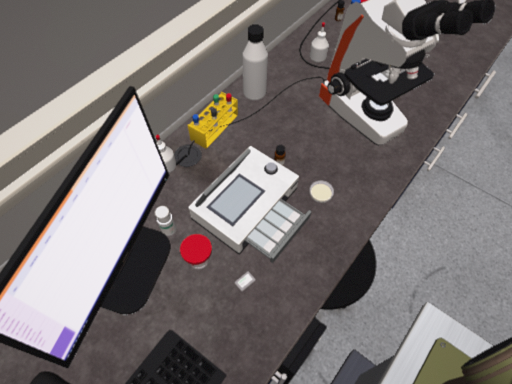

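The views show the scanner at about (267,185) in the top view. Its tray is out toward the robot, the cover is raised near vertical, and the key is at about (301,188). I'll enlarge both views.

Run:
```python
import cv2,numpy as np
a=cv2.imread('pics/top0.png')[145:255,180:340];b=cv2.imread('pics/side0.png')[135:275,175:335]
cv2.imwrite('pics/c1.png',cv2.resize(a,None,fx=5,fy=5,interpolation=2));cv2.imwrite('pics/c2.png',cv2.resize(b,None,fx=4,fy=4,interpolation=2))
```

```text
(no output)
```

View pics/c1.png

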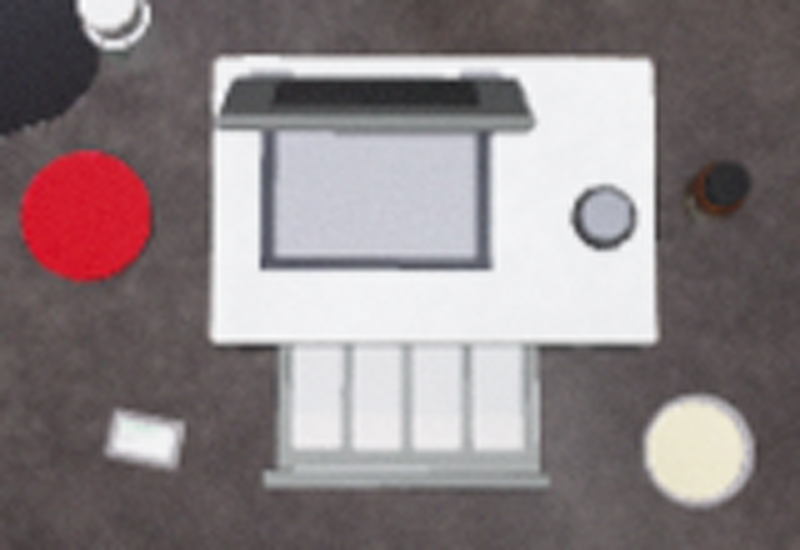

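View pics/c2.png

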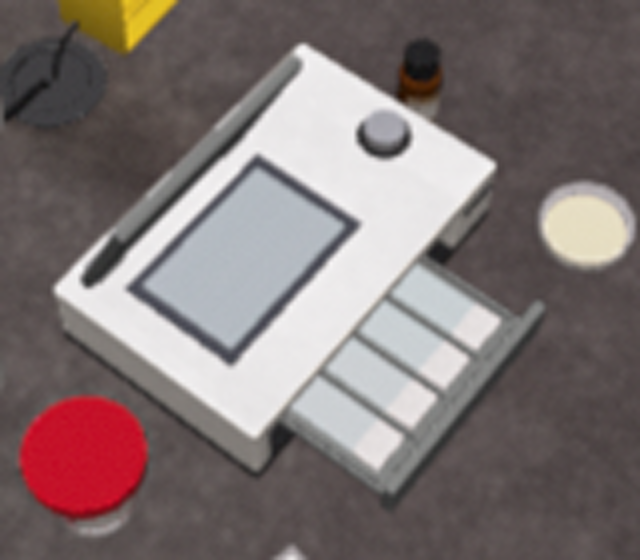

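The crops show the following in c1 pixels:
- Deck corners at (213,57), (655,58), (658,343) and (212,343).
- Key at (605,216).
- Tray plate's top edge running (264,478)–(550,478).
- Cover's free edge running (218,122)–(533,124).

c2 gives a second view of the same points.

```bash
cat > h.py <<'E'
import numpy as np
from bench import ctrl,get_image,camera_info
def ray(n,uv):
    i=camera_info(n);T=np.array(i['cam_to_world']);d=T[:3,:3]@np.linalg.inv(i['K'])@[*uv,1];return T[:3,3],d
def atz(n,uv,z):
    o,d=ray(n,uv);return o+d*(z-o[2])/d[2]
def c1(p):return((p[0]+.5)/5-.5+180,(p[1]+.5)/5-.5+145)
def c2(p):return((p[0]+.5)/4-.5+175,(p[1]+.5)/4-.5+135)
E
python3 - <<'E'
from h import *
np.set_printoptions(precision=4,suppress=True)
T=lambda p,z:atz('top',c1(p),z)
S=lambda p,z:atz('side',c2(p),z)
for nm,t,s,z in [('BL',(213,57),(57,290),.062),('BR',(655,58),(305,43),.062),('FR',(658,343),(495,165),.062),('FL',(212,343),(260,438),.062),('key',(606,214),(386,130),.073),
 ('trayL',(264,480),(388,495),.044),('trayR',(550,480),(541,305),.044),('oil',(725,182),(423,52),.067),('dish',(698,450),(586,222),.015),('cup',(88,216),(85,450),.068)]:
    print(nm,T(t,z),S(s,z))
for p in[(218,128),(533,130),(240,78),(520,80)]: print('cov',[T(p,z)[:2] for z in(.073,.14,.165)])
print('stain',T((110,10),.089),'packet',T((146,438),.009))
E
```

```text
BL [0.6787 0.017  0.062 ] [0.6734 0.0144 0.062 ]
BR [ 0.6804 -0.2146  0.062 ] [ 0.6757 -0.2139  0.062 ]
FR [ 0.5311 -0.2148  0.062 ] [ 0.5293 -0.2126  0.062 ]
FL [0.5286 0.0141 0.062 ] [0.5254 0.0126 0.062 ]
key [ 0.596  -0.1871  0.073 ] [ 0.5911 -0.1856  0.073 ]
trayL [ 0.459  -0.0128  0.044 ] [ 0.456  -0.0111  0.044 ]
trayR [ 0.4607 -0.161   0.044 ] [ 0.4578 -0.1602  0.044 ]
oil [ 0.6142 -0.2493  0.067 ] [ 0.6116 -0.2514  0.067 ]
dish [ 0.4773 -0.2429  0.015 ] [ 0.4754 -0.2427  0.015 ]
cup [0.593  0.0789 0.068 ] [0.5913 0.0782 0.068 ]
cov [array([0.6388, 0.0124]), array([0.6259, 0.0057]), array([0.6211, 0.0033])]
cov [array([ 0.6393, -0.1498]), array([ 0.6264, -0.1443]), array([ 0.6216, -0.1422])]
cov [array([0.6652, 0.0016]), array([ 0.6503, -0.0042]), array([ 0.6448, -0.0064])]
cov [array([ 0.6655, -0.1431]), array([ 0.6507, -0.1381]), array([ 0.6451, -0.1362])]
stain [0.6964 0.0674 0.089 ] packet [0.4804 0.0539 0.009 ]
```

```bash
cat >> h.py <<'E'
from scipy.spatial.transform import Rotation as R
def go(*ts):
    s=ctrl.sense();r=R.from_quat(s['ee_rot']);x=r.as_matrix()[:,0]
    print('t',s['clock'],'tcp',np.round(s['eef_pos'],4),'F',np.round(s['force'],2),'toolx',np.round(x,3),'ang',np.degrees(np.arctan2(x[1],x[0])).round(2),'q',np.round(s['q'],2))
    for t in ts: print(t,np.round(100*r.inv().apply(np.array(t)-s['eef_pos']),2))
E
python3 -c "
from h import *
go((.40,-.0865,.20),(.40,-.0865,.03))"
```

```text
t 0.1 tcp [0.2317 0.6067 0.2302] F [ 0.01  0.72 -0.35] toolx [-0.934  0.357  0.   ] ang 159.1 q [ 1.12  0.12  1.65 -0.    1.37 -0.08]
(0.4, -0.0865, 0.2) [-40.46 -58.75   3.12]
(0.4, -0.0865, 0.03) [-40.46 -58.72  20.12]
```

Request:
{"op": "play_rows", "data": {
  "dp": [
    [-6,-9,0],
    [-10,-15,0],
    [-14,-20,0],
    [-17,-25,0],
    [-20,-29,0],
    [-23,-34,0],
    [-27,-39,0],
    [-30,-44,0],
    [-33,-48,0],
    [-37,-53,1],
    [-40.5,-58.7,3],
    [-40.5,-58.7,3],
    [-40.5,-58.7,3],
    [-40.5,-58.7,3],
    [-40.5,-58.7,3]
  ],
  "turn": [-2,-4,-6,-8,-10,-12,-14,-16,-18,-20,-21,-21,-21,-21,-21],
  "fingers": 0,
  "newtons": 20
}}

```text
clock: 1.98
eef_pos: [0.4009, -0.0846, 0.2017]
ee_rot: [-0.002, 1.0, -0.0, 0.0]
force: [-0.9, 0.7, 0.0]
opening: 0.0001
grip_force: 0.0
```

```bash
python3 -c "
from h import *
go((.41,-.0865,.028),(.44,-.0865,.028),(.51,-.0865,.028))"
```

```text
t 1.975 tcp [ 0.4009 -0.0846  0.2017] F [-0.91  0.73  0.04] toolx [-1.    -0.004 -0.001] ang -179.8 q [-0.34 -0.43  2.19  0.    1.38 -1.91]
(0.41, -0.0865, 0.028) [-0.89 -0.19 17.37]
(0.44, -0.0865, 0.028) [-3.89 -0.2  17.38]
(0.51, -0.0865, 0.028) [-10.89  -0.23  17.38]
```

Request:
{"op": "play_rows", "data": {
  "dp": [
    [-0.5,-0.2,5],
    [-0.9,-0.2,10],
    [-0.9,-0.2,14],
    [-0.9,-0.2,16.5],
    [-0.9,-0.2,17.3],
    [-0.9,-0.2,17.3],
    [-2,-0.2,17.3],
    [-3,-0.2,17.3],
    [-4,-0.2,17.3],
    [-5,-0.2,17.3],
    [-6,-0.2,17.3],
    [-7,-0.2,17.3],
    [-8,-0.2,17.3],
    [-8.5,-0.2,17.3],
    [-9,-0.2,17.3],
    [-9.4,-0.2,17.3],
    [-9.6,-0.2,17.3]
  ],
  "turn": [0,0,0,0,0,0,0,0,0,0,0,0,0,0,0,0,0]
}}

```text
clock: 4.1
eef_pos: [0.4969, -0.0874, 0.0282]
ee_rot: [-0.001, 1.0, 0.0, -0.0]
force: [-1.4, 1.2, 0.5]
opening: 0.0002
grip_force: 1.1
```

```bash
python3 -c "
from h import *
go((.51,-.0865,.028))
import cv2
cv2.imwrite('pics/t1.png',cv2.resize(get_image('side')[135:275,175:335],None,fx=4,fy=4,interpolation=2))"
```

```text
t 4.1 tcp [ 0.4969 -0.0874  0.0282] F [-1.37  1.18  0.49] toolx [-1.    -0.002  0.   ] ang -179.9 q [-0.28  0.03  2.12  0.    0.99 -1.85]
(0.51, -0.0865, 0.028) [-1.31  0.09  0.02]
```

View pics/t1.png

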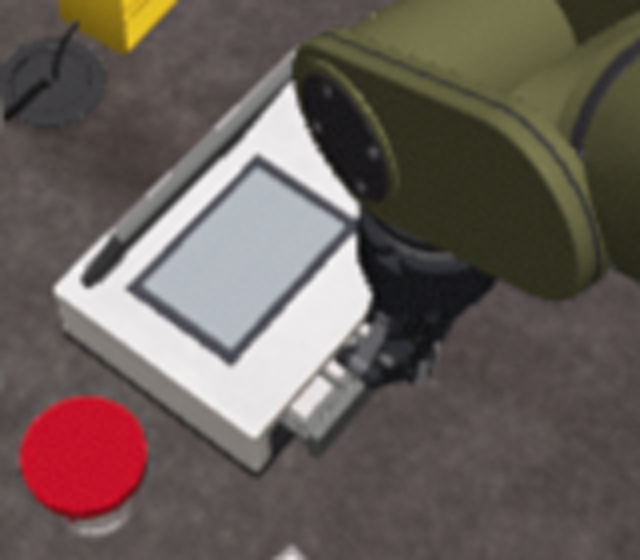

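The tray has moved in and its plate, now at about (335,410), is still roughly 15–20 mm out. I'll continue slowly.

Request:
{"op": "play_rows", "data": {
  "dp": [
    [-0.4,0,0],
    [-0.7,0,0],
    [-0.9,0,0],
    [-1.1,0,0],
    [-1.2,0,0],
    [-1.2,0,0]
  ],
  "turn": [0,0,0,0,0,0]
}}

```text
clock: 4.9
eef_pos: [0.5089, -0.0875, 0.0283]
ee_rot: [-0.001, 1.0, -0.0, 0.0]
force: [-0.9, 0.5, -0.8]
opening: 0.0001
grip_force: 0.7
```

Request:
{"op": "play_rows", "data": {
  "dp": [
    [-0.1,0,0],
    [-0.2,0,0],
    [-0.2,0,0]
  ],
  "turn": [0,0,0]
}}

```text
clock: 5.28
eef_pos: [0.5109, -0.0875, 0.0283]
ee_rot: [-0.001, 1.0, -0.0, 0.0]
force: [-0.8, -0.2, -1.4]
opening: 0.0001
grip_force: 0.8
```

Request:
{"op": "play_rows", "data": {
  "dp": [
    [-0.1,0,0],
    [-0.2,0,0],
    [-0.2,0,0]
  ],
  "turn": [0,0,0]
}}

```text
clock: 5.65
eef_pos: [0.5115, -0.0875, 0.0283]
ee_rot: [-0.001, 1.0, 0.0, -0.002]
force: [-8.3, 1.4, 3.9]
opening: -0.0001
grip_force: 4.0
```

Request:
{"op": "play_rows", "data": {
  "dp": [
    [-0.1,0,0],
    [-0.1,0,0],
    [-0.1,0,0]
  ],
  "turn": [0,0,0]
}}

```text
clock: 6.02
eef_pos: [0.5115, -0.0875, 0.0283]
ee_rot: [-0.001, 1.0, 0.0, -0.003]
force: [-12.2, -0.3, 7.4]
opening: 0.0
grip_force: 6.0
```

```bash
python3 -c "
from h import *
go((.45,-.0865,.03),(.45,-.07,.27),(.68,-.07,.27),(.68,-.07,.14))"
```

```text
t 6.025 tcp [ 0.5115 -0.0875  0.0283] F [-12.17  -0.25   7.44] toolx [-1.    -0.002  0.007] ang -179.87 q [-0.27  0.06  2.09 -0.    1.   -1.84]
(0.45, -0.0865, 0.03) [ 6.15  0.11 -0.13]
(0.45, -0.07, 0.27) [  6.3    1.77 -24.13]
(0.68, -0.07, 0.27) [-16.7    1.72 -24.28]
(0.68, -0.07, 0.14) [-16.78   1.71 -11.28]
```

Request:
{"op": "play_rows", "data": {
  "dp": [
    [2,0,0],
    [5,0,0],
    [5.5,0,-4],
    [5.5,0.8,-10],
    [5.5,1.7,-16],
    [3,1.7,-21],
    [-2,1.7,-22.5],
    [-8,1.7,-22.5],
    [-13,1.7,-22.5],
    [-16.5,1.7,-22.5],
    [-16.5,1.7,-22.5],
    [-16.5,1.7,-22.5],
    [-16.5,1.7,-22.5]
  ],
  "turn": [0,0,0,0,0,0,0,0,0,0,0,0,0]
}}

```text
clock: 7.65
eef_pos: [0.6782, -0.0702, 0.2539]
ee_rot: [-0.001, 1.0, -0.0, 0.0]
force: [-0.2, -0.3, -0.0]
opening: 0.0
grip_force: 0.0
```

```bash
python3 -c "
from h import *
go((.68,-.07,.14))
import cv2
a=get_image('top')[100:270,150:350];b=get_image('side')[105:275,155:355]
cv2.imwrite('pics/t2.png',cv2.resize(np.hstack([a,b]),None,fx=2,fy=2,interpolation=2))"
```

```text
t 7.65 tcp [ 0.6782 -0.0702  0.2539] F [-0.18 -0.26 -0.02] toolx [-1.    -0.002 -0.001] ang -179.91 q [-0.18  0.18  1.55 -0.    1.41 -1.75]
(0.68, -0.07, 0.14) [-0.17  0.03 11.39]
```

View pics/t2.png

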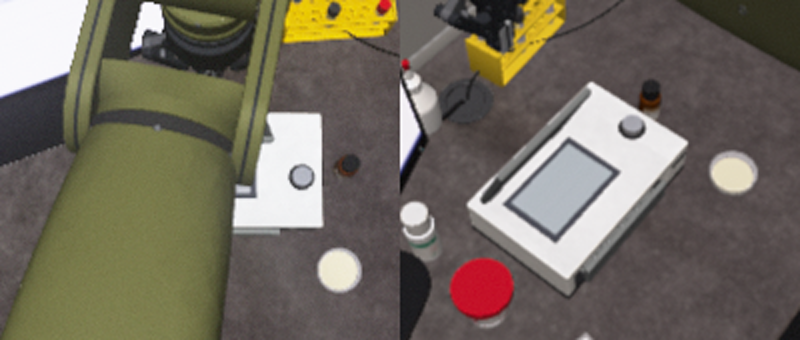

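The tray is home: in the side view only the thin proud plate shows at about (630,220). The monitor's right edge looks close, so I'll triangulate it before lowering behind the cover.

```bash
python3 -c "
from h import *
for a,b in (((228,63),(133,88)),((237,118),(167,175))):
    (o,d),(p,e)=ray('top',a),ray('side',b)
    s=np.linalg.lstsq(np.c_[d,-e],p-o,rcond=None)[0];print(o+d*s[0],p+e*s[1])
"
```

```text
[ 0.80122375 -0.01695085  0.32258579] [ 0.8004995  -0.01746795  0.32216029]
[ 0.78590483 -0.01936135  0.0518506 ] [ 0.78246964 -0.02152846  0.05051585]
```

The monitor edge is at x≈0.79 and the gripper reaches about 0.72, so it is clear. Next I'll lower behind the cover and pull forward.

Request:
{"op": "play_rows", "data": {
  "dp": [
    [0,0,4],
    [0,0,8],
    [0,0,10.5],
    [0,0,11.4],
    [0,0,11.4],
    [1,0,11.4],
    [2,0,11.4],
    [3,0,11.4]
  ],
  "turn": [0,0,0,0,0,0,0,0]
}}

```text
clock: 8.75
eef_pos: [0.6483, -0.0703, 0.1402]
ee_rot: [-0.001, 1.0, -0.0, 0.001]
force: [-0.1, 0.6, -0.0]
opening: -0.0
grip_force: 0.0
```

Request:
{"op": "play_rows", "data": {
  "dp": [
    [0.7,0,0],
    [1.4,0,0],
    [2.1,0,0],
    [2.8,0,0],
    [3.5,0,0]
  ],
  "turn": [0,0,0,0,0]
}}

```text
clock: 9.38
eef_pos: [0.6134, -0.0703, 0.1393]
ee_rot: [-0.001, 1.0, 0.0, -0.0]
force: [0.6, 0.2, -0.2]
opening: -0.0001
grip_force: 0.6
```

Request:
{"op": "play_rows", "data": {
  "dp": [
    [0.6,0,0],
    [1.2,0,0],
    [1.8,0,0],
    [2.3,0,0],
    [2.3,0,0]
  ],
  "turn": [0,0,0,0,0]
}}

```text
clock: 10.0
eef_pos: [0.5902, -0.0703, 0.1393]
ee_rot: [-0.001, 1.0, 0.0, -0.0]
force: [-1.3, 0.7, 0.2]
opening: -0.0005
grip_force: 0.5
```

```bash
python3 -c "
from h import *
go((.585,-.07,.085),(.585,-.07,.073))
import cv2
b=get_image('side')[105:275,155:355]
cv2.imwrite('pics/t3.png',cv2.resize(b,None,fx=3,fy=3,interpolation=2))"
```

```text
t 10.0 tcp [ 0.5902 -0.0703  0.1393] F [-1.27  0.68  0.21] toolx [-1.    -0.002  0.001] ang -179.9 q [-0.21  0.08  1.86 -0.    1.2  -1.78]
(0.585, -0.07, 0.085) [0.51 0.04 5.43]
(0.585, -0.07, 0.073) [0.51 0.04 6.63]
```

View pics/t3.png

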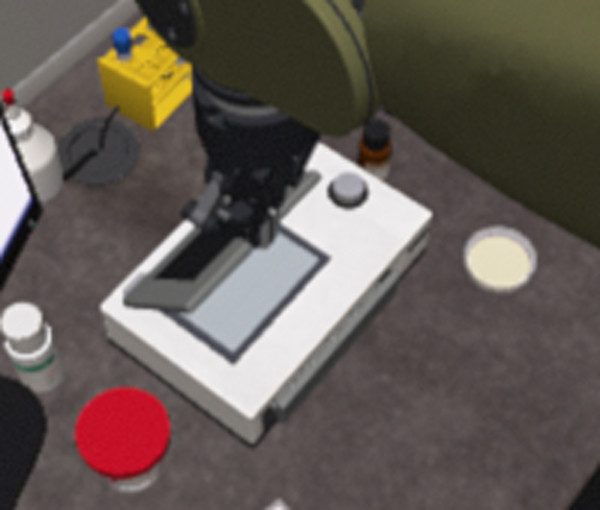

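The cover is about half folded, with the fingertip on its outside near the edge at about (265,235). I'll now press it down.

Request:
{"op": "play_rows", "data": {
  "dp": [
    [-0.5,0,0],
    [-0.5,0,1],
    [-0.4,0,2],
    [-0.2,0,3],
    [0,0,4],
    [0.2,0,5],
    [0.3,0,5.6],
    [0.3,0,6],
    [0.3,0,6]
  ],
  "turn": [0,0,0,0,0,0,0,0,0]
}}

```text
clock: 11.18
eef_pos: [0.5878, -0.0703, 0.0789]
ee_rot: [-0.001, 1.0, 0.0, -0.0]
force: [-0.2, -0.6, 0.1]
opening: 0.0001
grip_force: 0.0
```

Request:
{"op": "play_rows", "data": {
  "dp": [
    [0,0,0.2],
    [0,0,0.4],
    [0,0,0.5],
    [0,0,0.5]
  ],
  "turn": [0,0,0,0]
}}

```text
clock: 11.68
eef_pos: [0.5879, -0.0703, 0.0742]
ee_rot: [-0.001, 1.0, -0.0, 0.0]
force: [-0.3, -0.1, -0.3]
opening: -0.0
grip_force: 0.0
```

Request:
{"op": "play_rows", "data": {
  "dp": [
    [0,0,0.1],
    [0,0,0.2],
    [0,0,0.2]
  ],
  "turn": [0,0,0]
}}

```text
clock: 12.05
eef_pos: [0.5878, -0.0703, 0.073]
ee_rot: [-0.001, 1.0, 0.0, -0.0]
force: [-3.9, -0.3, 5.2]
opening: 0.0005
grip_force: 2.5
```

Request:
{"op": "play_rows", "data": {
  "dp": [
    [0,0,0.1],
    [0,0,0.15],
    [0,0,0.15]
  ],
  "turn": [0,0,0]
}}

```text
clock: 12.42
eef_pos: [0.5879, -0.0704, 0.0729]
ee_rot: [-0.001, 1.0, -0.0, -0.0]
force: [-6.5, 1.4, 12.0]
opening: 0.0001
grip_force: 5.9
```

Request:
{"op": "play_rows", "data": {
  "dp": [
    [0,0,-2],
    [0,0,-6],
    [0,0,-10],
    [4,-2,-14],
    [9,-5,-14],
    [14,-7,-14],
    [18,-7,-14],
    [18,-7,-14]
  ],
  "turn": [0,0,0,0,0,0,0,0]
}}

```text
clock: 13.42
eef_pos: [0.4065, -0.1409, 0.2114]
ee_rot: [0.0, 1.0, -0.0, 0.001]
force: [0.2, 0.2, -0.2]
opening: 0.0002
grip_force: 0.0
```

```bash
python3 -c "
from h import *
go((.594,-.1865,.215),(.594,-.1865,.085))
import cv2
a=get_image('top')[130:270,170:350];b=get_image('side')[135:275,155:335]
cv2.imwrite('pics/t4.png',cv2.resize(np.hstack([a,b]),None,fx=2.2,fy=2.2,interpolation=2))"
```

```text
t 13.425 tcp [ 0.4065 -0.1409  0.2114] F [ 0.17  0.22 -0.16] toolx [-1.     0.    -0.002] ang 179.98 q [-0.46 -0.38  2.14  0.    1.38 -2.03]
(0.594, -0.1865, 0.215) [-18.75  -4.56  -0.31]
(0.594, -0.1865, 0.085) [-18.72  -4.54  12.69]
```

View pics/t4.png

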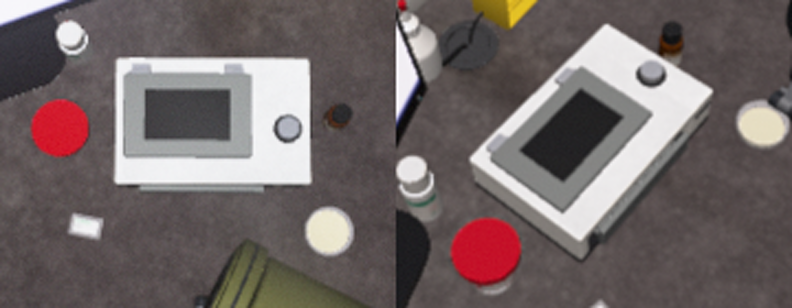

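The cover lies flat, spanning about (125–252, 72–157) in the left view. The tray is home, with its plate strip at about (200,187), and the neighbours haven't moved. Next is the key.

Request:
{"op": "play_rows", "data": {
  "dp": [
    [-5,-1,0],
    [-10,-3,0],
    [-15,-4,0],
    [-18.7,-4.6,0],
    [-18.7,-4.6,4],
    [-18.7,-4.6,9],
    [-18.7,-4.6,12],
    [-18.7,-4.6,13],
    [-18.7,-4.6,13]
  ],
  "turn": [0,0,0,0,0,0,0,0,0]
}}

```text
clock: 14.65
eef_pos: [0.5957, -0.1861, 0.0806]
ee_rot: [-0.001, 1.0, 0.0, -0.0]
force: [0.5, -0.0, 0.9]
opening: 0.0003
grip_force: 0.0
```

Request:
{"op": "play_rows", "data": {
  "dp": [
    [0,0,0.3],
    [0,0,0.6],
    [0,0,0.9],
    [0,0,1.1],
    [0,0,1.1]
  ],
  "turn": [0,0,0,0,0]
}}

```text
clock: 15.28
eef_pos: [0.5955, -0.1865, 0.0704]
ee_rot: [-0.001, 1.0, -0.0, 0.001]
force: [-0.5, -1.0, 1.5]
opening: -0.0001
grip_force: 1.2
```

Request:
{"op": "play_rows", "data": {
  "dp": [
    [0,0,0.1],
    [0,0,0.2],
    [0,0,0.3],
    [0,0,0.3]
  ],
  "turn": [0,0,0,0]
}}

```text
clock: 15.78
eef_pos: [0.5955, -0.1865, 0.0672]
ee_rot: [-0.001, 1.0, -0.0, 0.001]
force: [1.2, -0.6, 4.4]
opening: -0.0001
grip_force: 2.1
```

Request:
{"op": "play_rows", "data": {
  "dp": [
    [0,0,0.1],
    [0,0,0.15],
    [0,0,0.15],
    [0,0,0.15]
  ],
  "turn": [0,0,0,0]
}}

```text
clock: 16.27
eef_pos: [0.5955, -0.1866, 0.0669]
ee_rot: [-0.001, 1.0, -0.0, 0.0]
force: [-0.8, 0.6, 9.4]
opening: -0.0
grip_force: 4.9
```

Request:
{"op": "play_rows", "data": {
  "dp": [
    [0,0,0.05],
    [0,0,0.05],
    [0,0,0.05]
  ],
  "turn": [0,0,0]
}}

```text
clock: 16.65
eef_pos: [0.5956, -0.1866, 0.0669]
ee_rot: [-0.001, 1.0, -0.0, 0.0]
force: [-2.9, 1.6, 11.1]
opening: -0.0
grip_force: 6.0
```

The key has bottomed out: z is 0.067 with a hard stop. I'll let go and back away.

Request:
{"op": "play_rows", "data": {
  "dp": [
    [0,0,-1],
    [0,0,-4],
    [0,0,-9],
    [0,0,-14],
    [5,2,-14],
    [10,4,-14],
    [15,4,-14],
    [18,4,-14],
    [18,4,-14],
    [18,4,-14]
  ],
  "turn": [0,0,0,0,0,0,0,0,0,0]
}}

```text
clock: 17.9
eef_pos: [0.4149, -0.1465, 0.2043]
ee_rot: [-0.001, 1.0, 0.0, -0.0]
force: [0.7, -0.4, 0.2]
opening: -0.0
grip_force: 0.0
```

```bash
python3 -c "
from h import *
go()
import cv2
a=get_image('top')[130:270,170:350];b=get_image('side')[135:275,155:335]
cv2.imwrite('pics/t5.png',cv2.resize(np.hstack([a,b]),None,fx=2.2,fy=2.2,interpolation=2))"
```

```text
t 17.9 tcp [ 0.4149 -0.1465  0.2043] F [ 0.7  -0.42  0.22] toolx [-1.    -0.002  0.001] ang -179.91 q [-0.46 -0.35  2.13  0.    1.36 -2.03]
```

View pics/t5.png

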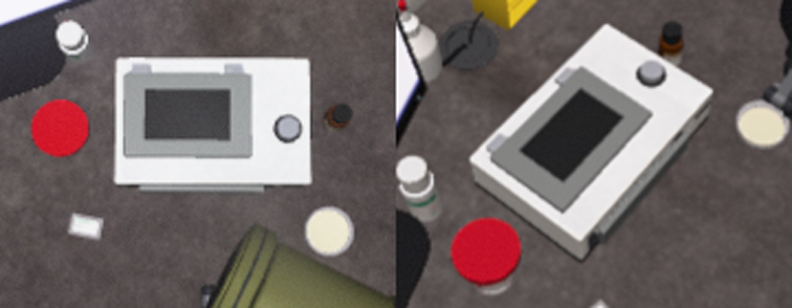

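The tray is home, the cover is shut, the key is back up at (288,128), and nothing else has moved, so I'm handing in.

```bash
python3 -c "
from bench import order
print(order.job_done())"
```

```text
the job is handed in; nothing more can be done
None
```

Job handed in at about 18 s: I pushed the tray home, folded the cover shut, then pressed the start key fully down and let go; the final pictures show the objects around the scanner unmoved.

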